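# Clear the draughts board into its well

## Task

The game on the stall's draughts board is over: with your fingertips, sweep the four draughts left on the squares along the board and over its edge into the storage well at its side, where the others already lie. Push them, do not pick any up; leave the tea cup standing where it is on the board, and do not disturb the crockery around it.

Things in the scene. Friction and masses are not known exactly. Their poses are not given: they have to be found in the camera images.
- board: fixed wooden draughts board, a block 300 x 300 x 38 mm with 8 x 8 squares of 34 mm, and a storage well along one side (+y); origin on the table under the centre of the playing field, x and y along the edges, y towards the well. No lips: field, border and well rims are level, 38 mm above the table. The block ends and the well begins 150 mm from the origin along y
- field (a point): centre of the playing field, on its upper face (38 mm above the table), same axes as the board
- well (a point): centre of the well's green floor, axes as the board, 182 mm along +y from the field's centre; the well is a recess 280 mm long (x), 64 mm wide (y) and 30 mm deep below the field, with walls 10 mm thick at its ends and outer side. Three other draughts already lie flat in it; new ones may lie or lean on them
- white1: draught (round playing piece), white plastic disc 28 mm across and 10 mm thick with ringed faces, about 12 g, lying flat and loose on the playing field; origin at the disc's centre, 5 mm above the surface it lies on; its z axis is the disc's axis
- white2: draught (round playing piece), white plastic disc 28 mm across and 10 mm thick with ringed faces, about 12 g, lying flat and loose on the playing field; origin at the disc's centre, 5 mm above the surface it lies on; its z axis is the disc's axis
- red1: draught (round playing piece), red plastic disc 28 mm across and 10 mm thick with ringed faces, about 12 g, lying flat and loose on the playing field; origin at the disc's centre, 5 mm above the surface it lies on; its z axis is the disc's axis
- red2: draught (round playing piece), red plastic disc 28 mm across and 10 mm thick with ringed faces, about 12 g, lying flat and loose on the playing field; origin at the disc's centre, 5 mm above the surface it lies on; its z axis is the disc's axis
- teacup: small blue porcelain tea cup, 50 mm across its rim and 42 mm high, 70 g, standing loose on the playing field among the draughts, its centre always at least 45 mm (along the board's x) off the centre line of each draught's straight way to the well; origin at the centre of its underside, z up
- teapot: white porcelain teapot with blue band, body 112 mm across, 109 mm high, reaching 100 mm to the spout and 91 mm to the handle, standing to the right of the board (-y); origin at the centre of its underside, z up
- jar: brown lidded jar, 100 mm across and 90 mm high, standing to the right of the board; origin at the centre of its underside, z up
- bowl: yellow bowl, 124 mm across and 58 mm high, standing to the left of the board (+y); origin at the centre of its underside, z up
- tumbler: drinking glass, 68 mm across and 105 mm high, standing to the left of the board; origin at the centre of its underside, z up

How it is judged (in metres and radians):
At the end, for the whole second after the job is handed in: The centres of all four draughts lie inside the well (within its walls, at least 5 mm below the playing field) and are at rest (under 20 mm/s); the tea cup, teapot, jar, bowl and tumbler stand upright (within 0.15 rad) within 15 mm of where they stood (x of white1 in the frame of well between -0.14 and 0.14 m and y of white1 in the frame of well between -0.032 and 0.032 m and z of white1 in the frame of well between -0.003 and 0.025 m and linear speed of each of white1, white2, red1, red2 below 0.02 m/s and x of white2 in the frame of well between -0.14 and 0.14 m and y of white2 in the frame of well between -0.032 and 0.032 m and z of white2 in the frame of well between -0.003 and 0.025 m and x of red1 in the frame of well between -0.14 and 0.14 m and y of red1 in the frame of well between -0.032 and 0.032 m and z of red1 in the frame of well between -0.003 and 0.025 m and x of red2 in the frame of well between -0.14 and 0.14 m and y of red2 in the frame of well between -0.032 and 0.032 m and z of red2 in the frame of well between -0.003 and 0.025 m and distance of each of teacup, teapot, bowl, tumbler, jar from where it was at the start of the episode below 0.015 m and angle between each of teacup, teapot, bowl, tumbler, jar's own z axis and vertical below 0.15 rad); the robot touches nothing.
It fails at once if a draught is picked up (its centre rises more than 13 mm above where it lies on the board) (z of any of white1, white2, red1, red2 in the frame of field above 0.018 m).
It fails at once if the tea cup is moved more than 15 mm or tipped more than 0.25 rad (distance of teacup from where it was at the start of the episode above 0.015 m or angle between teacup's own z axis and vertical above 0.25 rad).
It fails at once if the teapot, jar, bowl or tumbler is moved more than 15 mm or tipped more than 0.25 rad ((distance of teapot from where it was at the start of the episode above 0.015 m or angle between teapot's own z axis and vertical above 0.25 rad) or (distance of bowl from where it was at the start of the episode above 0.015 m or angle between bowl's own z axis and vertical above 0.25 rad) or (distance of tumbler from where it was at the start of the episode above 0.015 m or angle between tumbler's own z axis and vertical above 0.25 rad) or (distance of jar from where it was at the start of the episode above 0.015 m or angle between jar's own z axis and vertical above 0.25 rad)).
It also fails if it takes over 54 s, if anything falls off the work surface, if the arm or the gripper's body presses on something with over 40 N, if the wrist force passes 120 N, or if a joint passes its speed limit or range.

## Robot

A 6-joint arm with a two-finger parallel gripper is mounted at the origin on the work surface. World frame = base frame: x ahead of the robot, y to its left, z up, the work surface at z = 0. Lengths are in m, angles in degrees, forces in N, time in s.
With the tool pointing down it reaches from about 0.4 to 0.825 m from the base axis. Payload 7 kg.
Tool frame: the origin (TCP) lies between the finger pads; the fingertips stand 19 mm ahead of it and the grasp point (between the pads) is the TCP; z points along the fingers, y is the line along which they close (so a half turn about z gives the same grasp; the last joint's range is limited). The gripper opens to 88 mm and grips with 3 to 60 N. Pads are 19 mm wide; open, the fingers measure 130 mm over their backs; the gripper's body (78 mm by 193 mm) begins 47 mm behind the grasp point.
Start: joints at [16.507, 20.546, 0.682, 0, -70.136, -16.507], TCP at [0.675, -0, 0.246] pointing down, gripper open.
Joint ranges: [-176.03, 176.03], [-82.01, 121.73], [-58.28, 71.71], [-173.87, 95.51], [-174.79, -0.11], [-173.66, 173.66]. Speed limits (degrees/s): [136.94, 136.94, 172.46, 180, 180, 180].

## Interface

Orientations are given as [roll, pitch, yaw] about the fixed x, y, z axes, in that order (R = Rz(yaw) Ry(pitch) Rx(roll)).
In Python, from plant import get_obs, snapshot, close_job, spot_in, spot_point gives the robot as it stands.
- The arm moves only by the tool play_rows, never from a script. Its argument "plan" is a list of rows, each a list of 6 numbers: the shift along the tool's x, y, z in cm, then the turn, a rotation vector about the tool's x, y, z in degrees. A call has 1 to 20 rows; each row shifts and turns the commanded pose from where the row before left it, along the tool's axes as they then stand; what a row does not reach is not made up. A row lasts 1/12 s, in which the tool goes at most 41.7 mm and 7.16 degrees, less where a joint would pass 70% of its speed; a pose out of reach is approached as far as the arm can. A call is refused whole if a number of a shift passes 4.17 or a number of a turn 7.16, either way. A call with a gripper value outside its range is refused whole. "grip" is the finger opening in cm, from 0 to 8.76, set as the call begins (left out, the last holds). The fingers move at their own pace and stop on an object; the grip force is fixed at half the most. Time passes only in rows, so rows that do not move let the fingers close. It gives the time, the measured TCP pose, the force, the opening and the grip force at its end, in the units of the state.
- get_obs(): the state, without advancing time (a new reading comes with each control period).
- snapshot(name): name is "scene" or "side" or "wrist"; returns a dict with "frame" (384x512x3 uint8, red, green, blue), "fx", "fy", "cx", "cy" (pixels), "k1" (the pictures are not rectified: a ray, as slopes to the right and down, at radius r is drawn at 1 + k1 r^2 times it, then the intrinsics apply), "position" and "attitude" of the camera in the world. Camera axes: x right, y down, z forward; pixel columns grow to the right and rows downward; lengths in m; the calibration is good to about 2 mm. A picture is of the moment at which its call begins. There is no depth.
- close_job(): hands the job in; it is judged then, once.
Trained networks look in the newest picture that a camera, given by its name, has taken for a name from the list of things; names that differ only in an ending like _2 or _b are one class to them, and where a whole thing is asked for, a point or a joint stands for the part that bears it (a point fixed in the world has none). Each returns a list of dicts, best first, with "score" (0 to 1); they miss things now and then, are a little off and sometimes report something else, mostly with a low value. They report only what shows in the picture. A call takes as long as a camera call.
- spot_in(camera, thing): "position" ([x, y, z] in m, in world coordinates, good to about 4 mm: the middle of the surface that is visible of it).
- spot_point(camera, thing): "position" ([x, y, z] in m, in world coordinates, good to about 4 mm: a listed point, or the origin of a listed thing).
The state is a dict: "clock": time; "joint_pos": joint angles; "qvel": joint speeds; "tau": joint torques, N m; "tool_pos": TCP position; "orientation": TCP orientation; "force": force on the tool from outside, world axes, zero at the start; "moment": the same for the moment, N m; "opening": finger opening in m; "gripper_force": force on a finger pad.
Only numpy, scipy, OpenCV 4.12 (cv2) and the standard library are available. Lean on these libraries where they do the work, as an engineer would, in place of code of your own. Each camera call takes 0.05 s, during which the arm holds its last target. There are 200 camera calls.

## Working session

There is one attempt and no reset: what is moved stays moved. The work goes in short steps, Python scripts to look and compute and a tool call to move; the robot and the scene stay as the last step left them, time stands still between calls to the robot, and variables do not carry over. Pictures are saved under pics/ and viewed, at most 10 in all, crops included, and the job is handed in when it is done.

Besides the shell and the picture viewer there is one more tool, called after "Emit:" in YAML: its name, and indented under it one key for each argument. play_rows: Moves the arm, as the interface text tells. Its arguments: {"type":"object","properties":{"plan":{"type":"array","items":{"type":"array","items":{"type":"number"}}},"grip":{"type":"number"}},"required":["plan"]}

```bash
mkdir -p pics
python3 - <<'E'
from plant import *
import cv2,numpy as np
o=get_obs();print(o['clock'],o['tool_pos'],o['orientation'],o['opening'])
ims=[]
for c in ['scene','side','wrist']:
    s=snapshot(c);cv2.imwrite(f'pics/{c}0.png',s['frame'][:,:,::-1]);print(c,s['position'])
    for t in ['field','well']:
        for d in spot_point(c,t)[:1]: print(t,np.round(d['position'],3),round(d['score'],2))
    for t in ['white1','red1','teacup','teapot','jar','bowl','tumbler','board']:
        for d in spot_point(c,t)[:8]: print(t,np.round(d['position'],3),round(d['score'],2))
E
```

```text
0.0 [ 6.74540082e-01 -2.04087670e-05  2.44623155e-01] [ 1.79904375e+02 -8.07754531e-03 -9.00068330e+01] 0.08733981833342619
scene [1.16389094 0.31761846 1.15715865]
field [ 0.567 -0.003  0.039] 0.77
well [0.588 0.178 0.013] 0.66
white1 [0.676 0.047 0.045] 0.53
white1 [0.566 0.012 0.042] 0.42
red1 [0.464 0.088 0.042] 0.62
red1 [0.523 0.083 0.043] 0.55
teapot [ 0.467 -0.454  0.   ] 0.61
jar [ 0.646 -0.452 -0.002] 0.67
jar [ 0.568 -0.002 -0.001] 0.29
bowl [ 0.482  0.459 -0.003] 0.73
tumbler [ 0.638  0.459 -0.001] 0.57
tumbler [ 0.483  0.46  -0.001] 0.55
board [ 0.57  -0.001 -0.   ] 0.68
side [-0.2478196   0.82655871  0.803633  ]
field [ 0.57  -0.002  0.036] 0.95
well [0.585 0.175 0.008] 0.59
white1 [0.677 0.054 0.04 ] 0.51
white1 [0.565 0.007 0.049] 0.49
red1 [0.466 0.082 0.044] 0.64
red1 [0.522 0.086 0.043] 0.46
red1 [ 0.614 -0.074  0.041] 0.39
teacup [ 0.613 -0.074  0.04 ] 0.49
teapot [ 0.468 -0.456 -0.002] 0.75
jar [ 0.646 -0.45   0.   ] 0.7
bowl [0.48  0.458 0.001] 0.71
tumbler [ 0.637  0.459 -0.001] 0.97
board [ 0.564 -0.004  0.003] 0.59
wrist [ 0.67460019 -0.07566466  0.38524678]
field [ 0.563 -0.001  0.039] 0.93
white1 [0.563 0.012 0.043] 0.89
white1 [0.674 0.052 0.043] 0.66
red1 [0.522 0.084 0.043] 0.48
red1 [0.467 0.081 0.04 ] 0.4
teacup [ 0.611 -0.07   0.038] 0.64
board [ 0.565 -0.004 -0.001] 0.91
```

View pics/scene0.png

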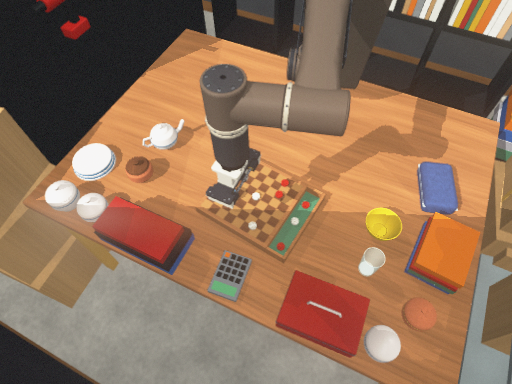

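View pics/side0.png

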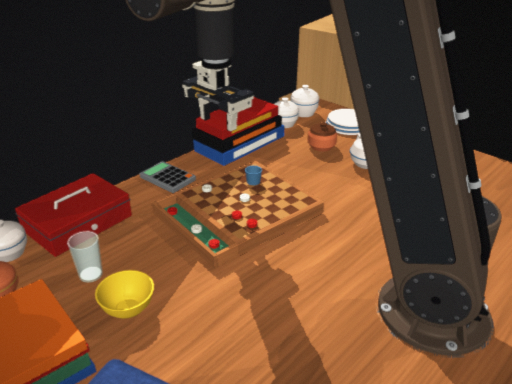

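The scene view shows the whites at (256,196) and (252,226) and the reds at (285,182) and (278,195). The well already holds three. The side view shows the blue cup at (254,176), behind the white at (245,198). The board looks slightly turned, so I'll get its yaw from the wrist view.

```bash
cat > h.py <<'E'
import numpy as np
from scipy.spatial.transform import Rotation as Rn
def topix(s,P):
    a=np.array(s['attitude'])
    R=a if a.shape==(3,3) else (Rn.from_quat(a).as_matrix() if a.size==4 else Rn.from_euler('xyz',a,degrees=True).as_matrix())
    c=(np.atleast_2d(P)-s['position'])@R
    u=c[:,:2]/c[:,2:]; u=u*(1+s['k1']*(u**2).sum(1,keepdims=True))
    return u*[s['fx'],s['fy']]+[s['cx'],s['cy']]
def board(f,yaw,P):
    t=np.radians(yaw); P=np.atleast_2d(P)
    return np.c_[f[0]+P[:,0]*np.cos(t)-P[:,1]*np.sin(t), f[1]+P[:,0]*np.sin(t)+P[:,1]*np.cos(t), P[:,2]]
E
python3 - <<'E'
from plant import *
from h import *
import cv2
s=snapshot('wrist');print(s['attitude'],s['k1'])
g=cv2.cvtColor(s['frame'],cv2.COLOR_RGB2GRAY).astype(float); g=cv2.GaussianBlur(g,(3,3),0)
# checker correlation over field pose
i,j=np.meshgrid(range(8),range(8)); C=np.c_[(i.ravel()-3.5)*.034,(j.ravel()-3.5)*.034]; sg=(-1.)**(i+j).ravel()
off=np.array([[a,b] for a in (-.012,0,.012) for b in (-.012,0,.012)])
P=(C[:,None]+off).reshape(-1,2); P=np.c_[P,np.full(len(P),.038)]; S=np.repeat(sg,9)
best=[]
for yaw in np.arange(-15,15.1,.5):
  for dx in np.arange(-.012,.0121,.002):
    for dy in np.arange(-.012,.0121,.002):
      f=(.566+dx,-.002+dy); p=np.round(topix(s,board(f,yaw,P))).astype(int)
      m=(p[:,0]>=0)&(p[:,0]<512)&(p[:,1]>=0)&(p[:,1]<384)
      best.append((abs((S[m]*g[p[m,1],p[m,0]]).mean()),yaw,*f,m.mean()))
best.sort(reverse=True)
for b in best[:4]: print(np.round(b,4))
_,yaw,fx,fy,_=best[0]; im=s['frame'][:,:,::-1].copy()
pts={'A':(.565,.010),'B':(.676,.051),'C':(.466,.084),'D':(.522,.084),'cup':(.612,-.072)}
t=np.radians(yaw)
for k,v in pts.items():
    d=np.array(v)-[fx,fy]; print(k,np.round([d@[np.cos(t),np.sin(t)],d@[-np.sin(t),np.cos(t)]],3))
    q=topix(s,[*v,.048])[0]; cv2.circle(im,tuple(int(x) for x in q),3,(255,0,255),-1)
L=topix(s,board((fx,fy),yaw,[[-.136,-.136,.038],[.136,-.136,.038],[.136,.15,.038],[-.136,.15,.038]])).astype(int)
cv2.polylines(im,[L],True,(0,255,0),1)
cv2.imwrite('pics/w1.png',im)
E
```

```text
[ 1.63508706e+02 -2.10097301e-03  1.79882350e+02] -0.01645088776162221
[ 3.68689e+01 -7.00000e+00  5.62000e-01 -2.00000e-03  1.00000e+00]
[ 3.67501e+01 -7.00000e+00  5.64000e-01 -2.00000e-03  1.00000e+00]
[ 3.66719e+01 -6.50000e+00  5.64000e-01 -2.00000e-03  1.00000e+00]
[ 3.65283e+01 -7.50000e+00  5.64000e-01 -2.00000e-03  1.00000e+00]
A [0.002 0.012]
B [0.107 0.066]
C [-0.106  0.074]
D [-0.05  0.08]
cup [ 0.058 -0.063]
```

View pics/w1.png

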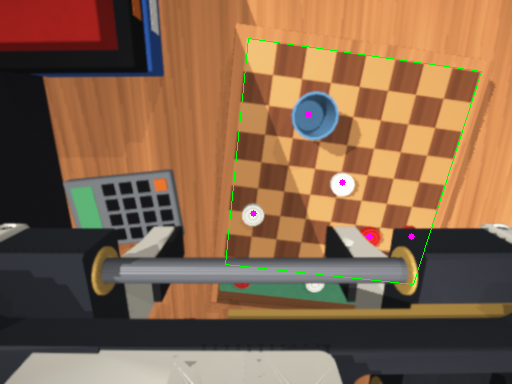

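The wrist view shows the cup at (315,115), the whites at (342,184) and (253,214), and a red at (370,237); the fourth red is hidden behind the gripper. The fitted outline and detections agree with the picture: yaw -7°, field centre (0.563,-0.002). First I'll close the fingers, align and descend behind white B.

Emit:
play_rows:
  grip: 0
  plan:
    - [0,0,0,0,0,3.5]
    - [0,0,0,0,0,3.5]
    - [-0.7,0.2,0,0,0,0]
    - [-0.7,0.2,2,0,0,0]
    - [0,0,2.5,0,0,0]
    - [0,0,2.5,0,0,0]
    - [0,0,2.5,0,0,0]
    - [0,0,2.5,0,0,0]
    - [0,0,2,0,0,0]
    - [0,0,1.5,0,0,0]
    - [0,0,1.5,0,0,0]
    - [0,0,0.8,0,0,0]
    - [0,0,0,0,0,0]
    - [0,0,0,0,0,0]

```text
clock: 2.87
tool_pos: [0.6728, 0.0146, 0.0677]
orientation: [180.0, -0.0, -96.9]
force: [0.0, 1.4, 0.7]
opening: 0.0024
gripper_force: 0.0
```

```bash
cat > st.py <<'E'
from plant import *
from h import *
o=get_obs();d=np.array(o['tool_pos'])[:2]-[.563,-.002];t=np.radians(-7)
print('clk',round(o['clock'],2),'board xy mm',np.round(1000*np.array([d@[np.cos(t),np.sin(t)],d@[-np.sin(t),np.cos(t)]]),1),'z',round(o['tool_pos'][2],4),np.round(o['orientation'],1),'F',np.round(o['force'],1),round(o['opening'],4))
E
python3 st.py
```

```text
clk 2.87 board xy mm [107.   29.9] z 0.0677 [180.   -0.  -96.9] F [0.  1.4 0.7] 0.0024
```

Emit:
play_rows:
  plan:
    - [0,0,0.4,0,0,0]
    - [0,0,0.3,0,0,0]
    - [-0.5,0,0,0,0,0]
    - [-1,0,0,0,0,0]
    - [-1,0,0,0,0,0]
    - [-1,0,0,0,0,0]
    - [-1,0,0,0,0,0]
    - [-1,0,0,0,0,0]
    - [-1,0,0,0,0,0]
    - [-1,0,0,0,0,0]
    - [-1,0,0,0,0,0]
    - [-1,0,0,0,0,0]
    - [-1,0,0,0,0,0]
    - [-1,0,0,0,0,0]
    - [-0.7,0,0,0,0,0]
    - [0,0,0,0,0,0]
    - [0,0,0,0,0,0]
    - [0,0,0,0,0,0]

```text
clock: 4.37
tool_pos: [0.6884, 0.1357, 0.0618]
orientation: [-179.9, -0.0, -97.0]
force: [-0.3, -2.4, 6.5]
opening: -0.0
gripper_force: 3.1
```

```bash
cat >> st.py <<'E'
import cv2,sys
for c in ('side','scene'):
    s=snapshot(c)
    q=topix(s,board((.563,-.002),-7,[0,.05,.038]))[0].astype(int);x,y=max(q[0]-80,0),max(q[1]-60,0)
    cv2.imwrite(f'pics/{c}{sys.argv[1]}.png',cv2.resize(s['frame'][y:y+120,x:x+160,::-1],None,fx=4,fy=4,interpolation=cv2.INTER_CUBIC))
    for n in ('white1','red1'):
        for e in spot_point(c,n)[:5]:
            v=np.array(e['position']);d=v[:2]-[.563,-.002];print(c,n,np.round([d@[np.cos(t),np.sin(t)],d@[-np.sin(t),np.cos(t)],v[2]],3),round(e['score'],2))
E
python3 st.py 2
```

```text
clk 4.37 board xy mm [107.7 152. ] z 0.0618 [-179.9   -0.   -97. ] F [-0.3 -2.4  6.5] -0.0
side white1 [0.107 0.166 0.028] 0.56
side white1 [0.001 0.013 0.048] 0.49
side red1 [-0.053  0.082  0.043] 0.58
side red1 [-0.104  0.072  0.044] 0.43
scene white1 [ 0.017  0.468 -0.002] 0.36
scene red1 [ 0.055 -0.068  0.041] 0.21
```

View pics/scene2.png

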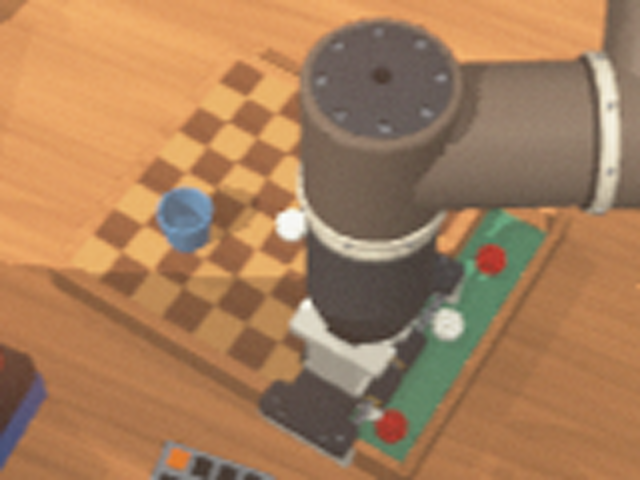

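The cup hasn't moved, and the white disc has gone over the edge behind the gripper at about (370,410). I'll lift and go over behind white A.

Emit:
play_rows:
  plan:
    - [0,0,-1,0,0,0]
    - [0,0,-2,0,0,0]
    - [0,0,-2,0,0,0]
    - [1.73,1.06,0,0,0,0]
    - [1.73,1.06,0,0,0,0]
    - [1.73,1.06,0,0,0,0]
    - [1.73,1.06,0,0,0,0]
    - [1.73,1.06,0,0,0,0]
    - [1.73,1.06,0,0,0,0]
    - [1.73,1.06,0,0,0,0]
    - [1.73,1.06,0,0,0,0]
    - [1.73,1.06,0,0,0,0]
    - [1.73,1.06,0,0,0,0]
    - [0,0,0,0,0,0]
    - [0,0,0,0,0,0]

```text
clock: 5.92
tool_pos: [0.5612, -0.0237, 0.1114]
orientation: [-180.0, 0.0, -97.1]
force: [0.6, -0.3, 0.1]
opening: 0.0002
gripper_force: 0.0
```

```bash
python3 st.py 3
```

```text
clk 5.92 board xy mm [  0.8 -21.8] z 0.1114 [-180.     0.   -97.1] F [ 0.6 -0.3  0.1] 0.0002
side white1 [0.102 0.162 0.025] 0.65
side white1 [-0.001  0.014  0.046] 0.38
side red1 [-0.103  0.072  0.045] 0.57
side red1 [-0.055  0.083  0.045] 0.46
scene white1 [0.003 0.017 0.043] 0.39
scene white1 [0.105 0.156 0.026] 0.37
scene red1 [-0.052  0.084  0.043] 0.48
scene red1 [-0.105  0.077  0.043] 0.39
```

View pics/side3.png

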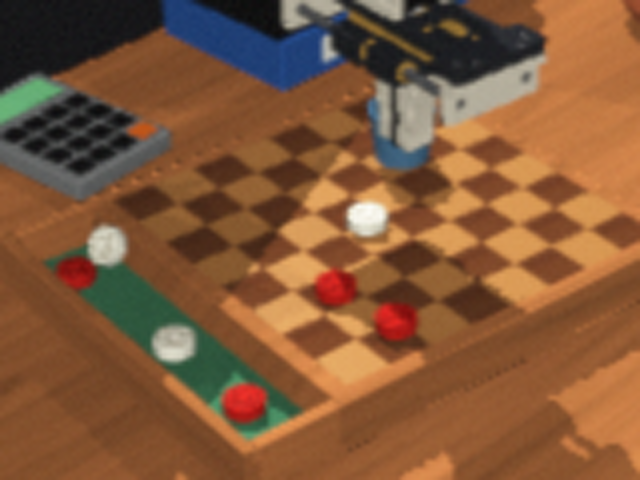

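White B leans against the block's wall in the well at (107,245), low enough to count. The cup is untouched. Next is white A at (367,218).

Emit:
play_rows:
  plan:
    - [0,0,2,0,0,0]
    - [0,0,2,0,0,0]
    - [0,0,1,0,0,0]
    - [-0.8,0,0,0,0,0]
    - [-1.2,0,0,0,0,0]
    - [-1.2,0,0,0,0,0]
    - [-1.2,0,0,0,0,0]
    - [-1.2,0,0,0,0,0]
    - [-1.2,0,0,0,0,0]
    - [-1.2,0,0,0,0,0]
    - [-1.2,0,0,0,0,0]
    - [-1.2,0,0,0,0,0]
    - [-1.2,0,0,0,0,0]
    - [-1.2,0,0,0,0,0]
    - [-1.2,0,0,0,0,0]
    - [-1.2,0,0,0,0,0]
    - [-1.2,0,0,0,0,0]
    - [-1.2,0,0,0,0,0]
    - [0,0,0,0,0,0]

```text
clock: 7.8
tool_pos: [0.5855, 0.1536, 0.0634]
orientation: [-179.7, 0.0, -96.8]
force: [0.0, -3.0, 16.5]
opening: 0.0005
gripper_force: 8.5
```

```bash
python3 st.py 4
```

```text
clk 7.8 board xy mm [  3.4 157.1] z 0.0634 [-179.7    0.   -96.8] F [ 0.  -3.  16.5] 0.0005
side white1 [0.003 0.17  0.036] 0.44
side white1 [0.103 0.162 0.022] 0.43
side red1 [-0.106  0.072  0.042] 0.63
side red1 [-0.053  0.081  0.047] 0.43
scene white1 [0.105 0.154 0.028] 0.61
```

Emit:
play_rows:
  plan:
    - [0,0,-1,0,0,0]
    - [0,0,-2,0,0,0]
    - [0,0,-2,0,0,0]
    - [1.35,0.7,0,0,0,0]
    - [1.35,0.7,0,0,0,0]
    - [1.35,0.7,0,0,0,0]
    - [1.35,0.7,0,0,0,0]
    - [1.35,0.7,0,0,0,0]
    - [1.35,0.7,0,0,0,0]
    - [1.35,0.7,0,0,0,0]
    - [1.35,0.7,0,0,0,0]
    - [0,0,0,0,0,0]
    - [0,0,0,0,0,0]

```text
clock: 9.18
tool_pos: [0.5135, 0.0499, 0.1108]
orientation: [-180.0, 0.0, -97.1]
force: [0.4, 0.3, -0.9]
opening: 0.0005
gripper_force: 0.0
```

```bash
python3 st.py 5
```

```text
clk 9.18 board xy mm [-55.5  45.5] z 0.1108 [-180.     0.   -97.1] F [ 0.4  0.3 -0.9] 0.0005
side white1 [0.104 0.162 0.026] 0.46
side white1 [0.002 0.173 0.035] 0.39
side red1 [-0.104  0.075  0.042] 0.53
scene white1 [0.107 0.152 0.025] 0.61
scene white1 [0.005 0.175 0.035] 0.37
scene red1 [-0.052  0.083  0.043] 0.44
scene red1 [-0.11   0.073  0.042] 0.41
```

View pics/side5.png

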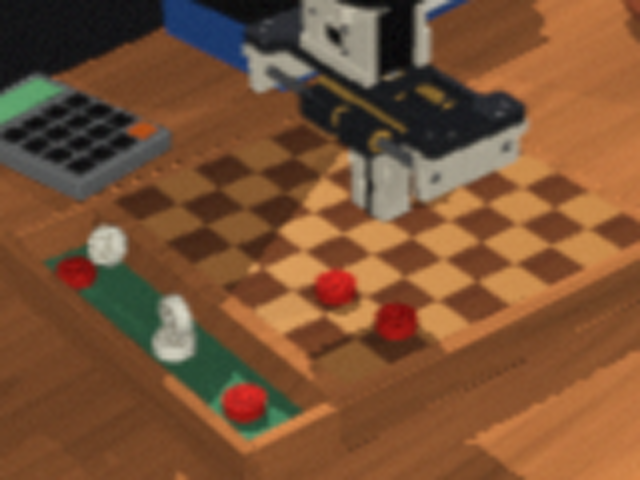

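White A ended up standing steeply on the white draught already there, at (175,310). I'll topple it afterwards. Next is red D at (335,288).

Emit:
play_rows:
  plan:
    - [0,0,2,0,0,0]
    - [0,0,2,0,0,0]
    - [0,0,1,0,0,0]
    - [-0.7,0,0,0,0,0]
    - [-0.9,0,0,0,0,0]
    - [-0.9,0,0,0,0,0]
    - [-0.9,0,0,0,0,0]
    - [-0.9,0,0,0,0,0]
    - [-0.9,0,0,0,0,0]
    - [-0.9,0,0,0,0,0]
    - [-0.9,0,0,0,0,0]
    - [-0.9,0,0,0,0,0]
    - [-0.9,0,0,0,0,0]
    - [-0.9,0,0,0,0,0]
    - [-0.9,0,0,0,0,0]
    - [0,0,0,0,0,0]
    - [0,0,0,0,0,0]
    - [0,0,-1,0,0,0]
    - [0,0,-2,0,0,0]
    - [0,0,-2,0,0,0]

```text
clock: 11.15
tool_pos: [0.5263, 0.1554, 0.1111]
orientation: [179.9, -0.1, -97.0]
force: [-0.1, 0.6, -0.5]
opening: 0.0004
gripper_force: 0.0
```

```bash
python3 st.py 6
```

```text
clk 11.15 board xy mm [-55.6 151.7] z 0.1111 [ 1.799e+02 -1.000e-01 -9.700e+01] F [-0.1  0.6 -0.5] 0.0004
side white1 [0.105 0.164 0.024] 0.49
side white1 [-0.001  0.171  0.033] 0.43
side red1 [-0.105  0.07   0.045] 0.61
side red1 [-0.055  0.169  0.023] 0.44
scene white1 [0.005 0.177 0.029] 0.59
scene white1 [0.105 0.152 0.025] 0.56
scene white1 [0.004 0.181 0.01 ] 0.45
scene red1 [-0.051  0.17   0.023] 0.54
scene red1 [-0.11   0.076  0.044] 0.44
```

Emit:
play_rows:
  plan:
    - [1.42,0.63,0,0,0,0]
    - [1.42,0.63,0,0,0,0]
    - [1.42,0.63,0,0,0,0]
    - [1.42,0.63,0,0,0,0]
    - [1.42,0.63,0,0,0,0]
    - [1.42,0.63,0,0,0,0]
    - [1.42,0.63,0,0,0,0]
    - [1.42,0.63,0,0,0,0]
    - [0,0,0,0,0,0]
    - [0,0,2,0,0,0]
    - [0,0,2,0,0,0]
    - [0,0,1,0,0,0]
    - [0,0,0,0,0,0]

```text
clock: 12.53
tool_pos: [0.4616, 0.0485, 0.0588]
orientation: [179.8, -0.1, -97.0]
force: [-0.9, -0.6, -0.1]
opening: 0.0003
gripper_force: 0.0
```

Emit:
play_rows:
  plan:
    - [-0.8,0,0,0,0,0]
    - [-1,0,0,0,0,0]
    - [-1,0,0,0,0,0]
    - [-1,0,0,0,0,0]
    - [-1,0,0,0,0,0]
    - [-1,0,0,0,0,0]
    - [-1,0,0,0,0,0]
    - [-1,0,0,0,0,0]
    - [-1,0,0,0,0,0]
    - [-0.9,0,0,0,0,0]
    - [-0.9,0,0,0,0,0]
    - [-0.9,0,0,0,0,0]
    - [-0.9,0,0,0,0,0]
    - [0,0,0,0,0,0]
    - [0,0,0,0,0,0]
    - [0,0,-1,0,0,0]
    - [0,0,-2,0,0,0]
    - [0,0,-2,0,0,0]
    - [0,0,0,0,0,0]

```text
clock: 14.12
tool_pos: [0.48, 0.1733, 0.1147]
orientation: [-179.7, 0.2, -97.0]
force: [0.6, 1.5, 1.1]
opening: 0.0005
gripper_force: 0.0
```

```bash
python3 st.py 7
```

```text
clk 14.12 board xy mm [-103.8  163.9] z 0.1147 [-179.7    0.2  -97. ] F [0.6 1.5 1.1] 0.0005
side white1 [0.106 0.162 0.024] 0.66
side white1 [0.003 0.173 0.033] 0.56
side red1 [-0.112  0.169  0.021] 0.5
side red1 [-0.052  0.169  0.025] 0.49
side red1 [0.003 0.176 0.032] 0.48
scene white1 [0.107 0.155 0.026] 0.57
scene white1 [0.002 0.174 0.032] 0.48
scene red1 [-0.051  0.168  0.021] 0.53
scene red1 [ 0.053 -0.066  0.043] 0.52
```

View pics/side7.png

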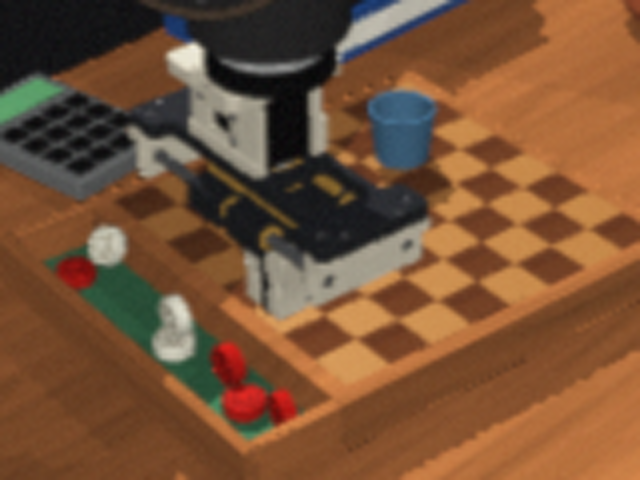

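All four are over the edge. White A, at (175,310), still stands steeply near the height limit, so I'll tip it over from the block side.

Emit:
play_rows:
  plan:
    - [0.5,-1.33,0,0,0,0]
    - [0.5,-1.33,0,0,0,0]
    - [0.5,-1.33,0,0,0,0]
    - [0.5,-1.33,0,0,0,0]
    - [0.5,-1.33,0,0,0,0]
    - [0.5,-1.33,0,0,0,0]
    - [0.5,-1.33,0,0,0,0]
    - [0.5,-1.33,0,0,0,0]
    - [0,0,0,0,0,0]
    - [0,0,2,0,0,0]
    - [0,0,2,0,0,0]
    - [0,0,1,0,0,0]
    - [0,0,0,0,0,0]
    - [0,0,0,0,0,0]

```text
clock: 15.58
tool_pos: [0.5789, 0.1199, 0.0605]
orientation: [180.0, -0.0, -97.0]
force: [0.5, -0.2, 0.3]
opening: 0.0001
gripper_force: 0.0
```

```bash
python3 st.py 8|head -5
```

```text
clk 15.58 board xy mm [  0.9 122.9] z 0.0605 [180.  -0. -97.] F [ 0.5 -0.2  0.3] 0.0001
side white1 [ 0.139 -0.435  0.001] 0.62
side white1 [0.002 0.171 0.034] 0.53
side red1 [-0.115  0.172  0.022] 0.45
side red1 [-0.054  0.169  0.025] 0.4
```

Emit:
play_rows:
  plan:
    - [-0.6,0,0.1,0,0,0]
    - [-0.6,0,0,0,0,0]
    - [-0.6,0,0,0,0,0]
    - [-0.4,0,0,0,0,0]
    - [-0.4,0,0,0,0,0]
    - [-0.4,0,0,0,0,0]
    - [-0.4,0,0,0,0,0]
    - [-0.4,0,0,0,0,0]
    - [-0.4,0,0,0,0,0]
    - [-0.4,0,0,0,0,0]
    - [-0.4,0,0,0,0,0]
    - [-0.4,0,0,0,0,0]
    - [-0.4,0,0,0,0,0]
    - [-0.4,0,0,0,0,0]
    - [0,0,0,0,0,0]
    - [0,0,0,0,0,0]

```text
clock: 17.22
tool_pos: [0.5864, 0.1817, 0.0595]
orientation: [180.0, -0.0, -97.0]
force: [0.4, 1.0, 0.1]
opening: 0.0002
gripper_force: 0.0
```

Emit:
play_rows:
  plan:
    - [0,0,-2,0,0,0]
    - [0,0,-3,0,0,0]
    - [0,0,-3,0,0,0]
    - [2.5,0,0,0,0,0]
    - [2.5,0,0,0,0,0]
    - [2.5,0,0,0,0,0]
    - [2.5,0,0,0,0,0]
    - [2.5,0,0,0,0,0]
    - [0,0,0,0,0,0]
    - [0,0,0,0,0,0]

```text
clock: 18.05
tool_pos: [0.5709, 0.056, 0.1398]
orientation: [-180.0, 0.0, -97.1]
force: [0.9, 0.4, 0.9]
opening: 0.0007
gripper_force: 0.0
```

```bash
python3 st.py 9
```

```text
clk 18.05 board xy mm [ 0.8 58.6] z 0.1398 [-180.     0.   -97.1] F [0.9 0.4 0.9] 0.0007
side white1 [0.104 0.16  0.026] 0.51
side white1 [0.003 0.195 0.025] 0.45
side red1 [-0.055  0.168  0.023] 0.42
side red1 [-0.11   0.173  0.022] 0.4
scene white1 [0.104 0.155 0.024] 0.45
scene white1 [0.006 0.198 0.017] 0.38
scene red1 [-0.119  0.173  0.02 ] 0.53
scene red1 [-0.051  0.171  0.022] 0.42
```

View pics/side9.png

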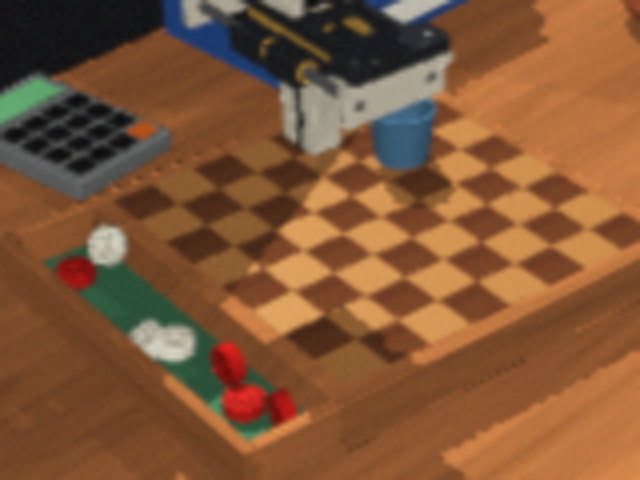

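White A now lies low beside the old white, at (150,337). All four draughts are in the well, the cup stands untouched and the gripper is clear, so I'm handing in.

```bash
python3 -c "
from plant import *
print(close_job())"
```

```text
the job is handed in; nothing more can be done
None
```

I swept all four draughts over the edge into the well, left the tea cup and crockery undisturbed, and handed the job in at about 18 s; no verdict came back.

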